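Make up parts kits for two bicycles

ROBOT

A 6-joint arm with a two-finger parallel gripper is mounted at the origin on the work surface. World frame = base frame: x ahead of the robot, y to its left, z up, the work surface at z = 0. Lengths are in m, angles in degrees, forces in N, time in s.
With the tool pointing down it reaches from about 0.35 to 0.875 m from the base axis. Payload 4.2 kg.
Tool frame: the origin (TCP) lies midway between the tips of the shut fingers; the grasp point (between the pads) lies 19 mm behind it (r.grasp_offset is the distance from the TCP to the grasp point, in m); z points along the fingers, y is the direction in which the jaws open and shut (so a half turn about z gives the same grasp; the last joint's range is limited). The gripper opens to 87 mm and grips with 3 to 60 N. Pads are 19 mm wide; open, the fingers measure 117 mm over their backs; the gripper's body (75 mm by 190 mm) begins 51 mm behind the grasp point.
Start: joints at [-56.746, 22.042, 0.453, 0, -68.411, -14.817], TCP at [0.198, -0.593, 0.223] pointing down, gripper open.
Joint ranges: [-179.83, 179.83], [-69.29, 118.12], [-61.27, 80.66], [-181.25, 117.63], [-171.15, -9.14], [-177.46, 177.46]. Speed limits (degrees/s): [159.86, 159.86, 180, 180, 180, 180].

INTERFACE

Orientations are given as a 3x3 rotation matrix whose columns are the frame's x, y, z axes.
In Python, from station import r gives the robot as it stands.
- The arm moves only by the shell command python3 -m crank 'ROWS'. ROWS is JSON, a list of rows, each a list of 3 entries, a list of its own where there are three numbers: the closure, from -1 (fully open) to 1 (shut), so that 0 is half open, then the shift along the tool's x, y, z as a fraction of full scale, then the turn, a rotation vector about the tool's x, y, z as a fraction of full scale. In form: [[fingers, [dx, dy, dz], [wx, wy, wz]], ...]. A call has 1 to 8 rows; each row shifts and turns the commanded pose from where the row before left it, along the tool's axes as they then stand; what a row does not reach is not made up. Full scale, the value 1, is 100 mm for a shift and 45 degrees for a turn. A row lasts 1/10 s, in which the tool goes at most 50 mm and 8.59 degrees, less where a joint would pass 70% of its speed; a pose out of reach is approached as far as the arm can. A call with a number of a shift or a turn outside -1 to 1 is refused whole. A call with a gripper value outside its range is refused whole. The fingers move at their own pace and stop on an object; the grip force is fixed at half the most. Time passes only in rows, so rows that do not move let the fingers close. It gives the time, the measured TCP pose, the force and the opening at its end, in the units of the state.
- r.sense(): the state, without advancing time (a new reading comes with each control period).
- r.capture(name): name is "side" or "top"; returns a dict with "img" (400x640x3 uint8, blue, green, red), "fx", "fy", "cx", "cy" (pixels), "R" (3x3) and "t" (3): a world point X has camera coordinates R X + t. Camera axes: x right, y down, z forward; pixel columns grow to the right and rows downward; lengths in m; the calibration is good to about 2 mm. A picture is of the moment at which its call begins. There is no depth.
- r.finish_job(): hands the job in, once; it reports no verdict.
The state is a dict: "time_s": time; "joints": joint angles; "joint_velocities": joint speeds; "effort": joint torques, N m; "tcp_pos": TCP position; "ee_rot": TCP orientation; "wrist_force": force on the tool from outside, world axes, zero at the start; "moment": the same for the moment, N m; "gripper_width": opening from 0.0 (shut) to 1.0 (fully open).
Only numpy, scipy, OpenCV 4.12 (cv2) and the standard library are available. Lean on these libraries where they do the work, as an engineer would, in place of code of your own. Each camera call takes 0.05 s, during which the arm holds its last target.

TASK

Make up the parts kits for the two bicycles waiting for repair: the sprocket cassette, the green oil bottle and the red rear light go in the red tray, the brass bell and the green puncture-repair case in the blue tray. Put one part in each bay, standing upright and flat on the tray's floor as it stood on the bench, and let go of it. Leave the orange oil bottle, the white front light and the yellow tape where they are.

Things in the scene. Friction and masses are not known exactly. Their poses are not given: they have to be found in the camera images.
- cassette: steel sprocket cassette (stack of toothed discs) lying flat, big end down: 54 mm across up to 18 mm height, then 40 mm across up to its top at 40 mm; grip the narrower upper part. Origin: centre of the underside; z up.
- green_oil: small upright chain-oil bottle of green plastic with a green cap and paper label: body 34 mm across up to 52 mm, cap 24 mm across from 56 to 70 mm (top). Origin: centre of the underside; z up.
- rear_light: rear bicycle light, a block with black lower half and bright red lens as its upper half: 46 mm along its x, 32 mm along its y, 40 mm high. Origin: centre of the underside; z up.
- bell: brass bicycle bell, a round dome 50 mm across with straight sides up to 28 mm, rounded off above, top at 38 mm. Origin: centre of the underside; z up.
- patch_case: dark green puncture-repair case with a yellow dot on the lid: box 54 mm along its x, 34 mm along its y, 36 mm high. Origin: centre of the underside; z up.
- orange_oil: same bottle as the green one but of orange plastic with an orange cap (34 mm across, 70 mm high); not for either kit. Origin: centre of the underside; z up.
- front_light: front bicycle light, same block as the rear light but with a white upper half (46 x 32 x 40 mm high); not for either kit. Origin: centre of the underside; z up.
- tape_roll: roll of yellow tape lying flat, 58 mm outside, 38 mm hole, 19 mm high; not for either kit. Origin: centre of the underside; z up.
- red_tray: red shallow kit tray, 238 mm along its x, 98 mm along its y, three bays in a row along x, each 74 x 90 mm inside, bay centres at x = -78, 0 and +78 mm. Fixed to the table. Floor 4 mm thick, walls and dividers 4 mm thick and 14 mm high above the table. Origin: centre of its underside, on the table.
- blue_tray: blue shallow kit tray, 160 mm along its x, 98 mm along its y, two bays in a row along x, each 74 x 90 mm inside, bay centres at x = -39 and +39 mm. Fixed to the table. Floor 4 mm thick, walls and dividers 4 mm thick and 14 mm high above the table. Origin: centre of its underside, on the table.
Not all that is in view belongs to the job. Of the things that look like the tape_roll, take the one that is farthest to the robot's right at the start.

How it is judged (in metres and radians):
At the end, for the whole second after the job is handed in: Each kit part rests released and upright (0.12 rad) in a bay of its own in its tray: centre within 30 mm along and 36 mm across of the bay centre, every bay taken, underside under 5 mm off the floor. Orange bottle, front light and tape upright within 30 mm of their start ((x of cassette in the frame of red_tray between -0.108 and -0.048 m or x of cassette in the frame of red_tray between -0.03 and 0.03 m or x of cassette in the frame of red_tray between 0.048 and 0.108 m) and y of cassette in the frame of red_tray between -0.036 and 0.036 m and z of cassette in the frame of red_tray between 0 and 0.009 m and angle between each of cassette, green_oil, rear_light, bell, patch_case, orange_oil, front_light, tape_roll's own z axis and vertical below 0.12 rad and linear speed of each of cassette, green_oil, rear_light, bell, patch_case, orange_oil, front_light, tape_roll below 0.02 m/s and contact force between the fingers and cassette below 0.1 N and (x of green_oil in the frame of red_tray between -0.108 and -0.048 m or x of green_oil in the frame of red_tray between -0.03 and 0.03 m or x of green_oil in the frame of red_tray between 0.048 and 0.108 m) and y of green_oil in the frame of red_tray between -0.036 and 0.036 m and z of green_oil in the frame of red_tray between 0 and 0.009 m and contact force between the fingers and green_oil below 0.1 N and (x of rear_light in the frame of red_tray between -0.108 and -0.048 m or x of rear_light in the frame of red_tray between -0.03 and 0.03 m or x of rear_light in the frame of red_tray between 0.048 and 0.108 m) and y of rear_light in the frame of red_tray between -0.036 and 0.036 m and z of rear_light in the frame of red_tray between 0 and 0.009 m and contact force between the fingers and rear_light below 0.1 N and (x of cassette in the frame of red_tray between -0.108 and -0.048 m or x of green_oil in the frame of red_tray between -0.108 and -0.048 m or x of rear_light in the frame of red_tray between -0.108 and -0.048 m) and (x of cassette in the frame of red_tray between -0.03 and 0.03 m or x of green_oil in the frame of red_tray between -0.03 and 0.03 m or x of rear_light in the frame of red_tray between -0.03 and 0.03 m) and (x of cassette in the frame of red_tray between 0.048 and 0.108 m or x of green_oil in the frame of red_tray between 0.048 and 0.108 m or x of rear_light in the frame of red_tray between 0.048 and 0.108 m) and (x of bell in the frame of blue_tray between -0.069 and -0.009 m or x of bell in the frame of blue_tray between 0.009 and 0.069 m) and y of bell in the frame of blue_tray between -0.036 and 0.036 m and z of bell in the frame of blue_tray between 0 and 0.009 m and contact force between the fingers and bell below 0.1 N and (x of patch_case in the frame of blue_tray between -0.069 and -0.009 m or x of patch_case in the frame of blue_tray between 0.009 and 0.069 m) and y of patch_case in the frame of blue_tray between -0.036 and 0.036 m and z of patch_case in the frame of blue_tray between 0 and 0.009 m and contact force between the fingers and patch_case below 0.1 N and (x of bell in the frame of blue_tray between -0.069 and -0.009 m or x of patch_case in the frame of blue_tray between -0.069 and -0.009 m) and (x of bell in the frame of blue_tray between 0.009 and 0.069 m or x of patch_case in the frame of blue_tray between 0.009 and 0.069 m) and distance of each of orange_oil, front_light, tape_roll from where it was at the start of the episode below 0.03 m); the robot touches nothing.
It fails at once if the orange oil is shifted by more than 30 mm or knocked over (distance of orange_oil from where it was at the start of the episode above 0.03 m or angle between orange_oil's own z axis and vertical above 0.5 rad).
It fails at once if the front light is shifted by more than 30 mm or knocked over (distance of front_light from where it was at the start of the episode above 0.03 m or angle between front_light's own z axis and vertical above 0.5 rad).
It fails at once if the tape roll is shifted by more than 30 mm or knocked over (distance of tape_roll from where it was at the start of the episode above 0.03 m or angle between tape_roll's own z axis and vertical above 0.5 rad).
It also fails if it takes over 128 s, if anything falls off the work surface, if the arm or the gripper's body presses on something with over 40 N, if the wrist force passes 120 N, or if a joint passes its speed limit or range.

## Working session

There is one attempt and no reset: what is moved stays moved. The work goes in short steps, Python scripts to look and compute and a shell command to move; the robot and the scene stay as the last step left them, time stands still between calls to the robot, and variables do not carry over. Pictures are saved under pics/ and viewed, and the job is handed in when it is done.

```bash
ls; mkdir -p pics; python3 - <<'E'
from station import r
import cv2
s=r.sense(); print({k:s[k] for k in('time_s','tcp_pos','ee_rot','gripper_width','wrist_force')}, r.grasp_offset)
for n in('top','side'):
    c=r.capture(n); cv2.imwrite(f'pics/{n}0.png',c['img']); print(n,c['fx'],c['cx'],c['cy'],c['R'],c['t'])
E
```

```text
pics
{'time_s': 0.0, 'tcp_pos': array([ 0.1974779 , -0.59234324,  0.2214417 ]), 'ee_rot': array([[-9.48739037e-01, -3.16059462e-01, -8.09823646e-04],
       [-3.16060479e-01,  9.48736790e-01,  2.06830999e-03],
       [ 1.14600544e-04,  2.21823968e-03, -9.99997533e-01]]), 'gripper_width': 1.000283717635632, 'wrist_force': array([-0.62024711,  1.06293319,  0.36392231])} 0.0187
top 509.8016020146854 317.72211631987744 197.51652566273447 [[-0.01950083 -0.99980557  0.00292124]
 [-0.98858755  0.01884532 -0.14946406]
 [ 0.14937994 -0.00580258 -0.98876284]] [0.00867992 0.50252518 1.10418385]
side 490.0285644132467 310.7825181976311 193.15175721299215 [[-0.70593779 -0.70827184 -0.00168511]
 [-0.44495235  0.44533462 -0.77697779]
 [ 0.55106193 -0.54774818 -0.62952576]] [0.35000257 0.25571486 0.95310438]
```

View pics/top0.png

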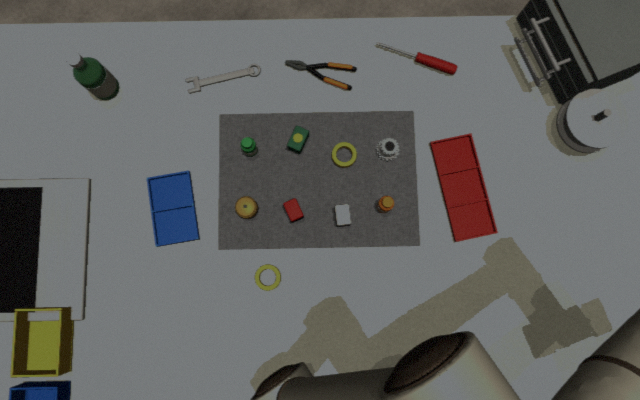

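View pics/side0.png

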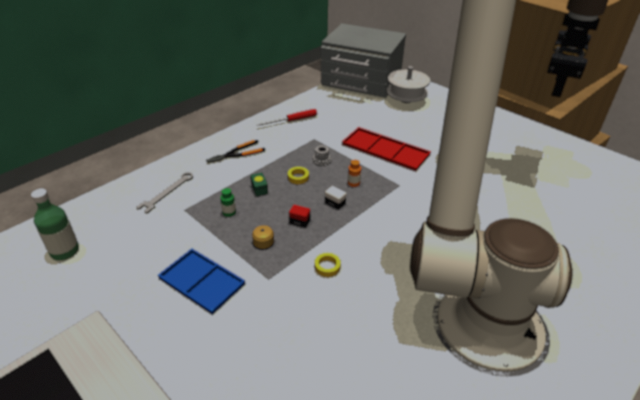

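Top view: red tray (463,187), blue tray (173,208), green bottle (248,146), patch case (298,138), bell (246,207), rear light (293,210), front light (343,215), orange bottle (386,204) and cassette (388,149). There are two tape rolls, at (344,154) and (268,278). Image right is −y, so the one farthest to the robot's right is (344,154). I'll enlarge to confirm.

```bash
python3 - <<'E'
import cv2
i=cv2.imread('pics/top0.png')
c=cv2.resize(i[120:300,140:500],None,fx=2.2,fy=2.2,interpolation=cv2.INTER_CUBIC)
cv2.imwrite('pics/crop0.png',cv2.convertScaleAbs(c,alpha=1.5))
i=cv2.imread('pics/side0.png')
c=cv2.resize(i[120:320,150:440],None,fx=2.7,fy=2.7,interpolation=cv2.INTER_CUBIC)
cv2.imwrite('pics/crop1.png',cv2.convertScaleAbs(c,alpha=1.5))
E
```

```text
(no output)
```

View pics/crop0.png

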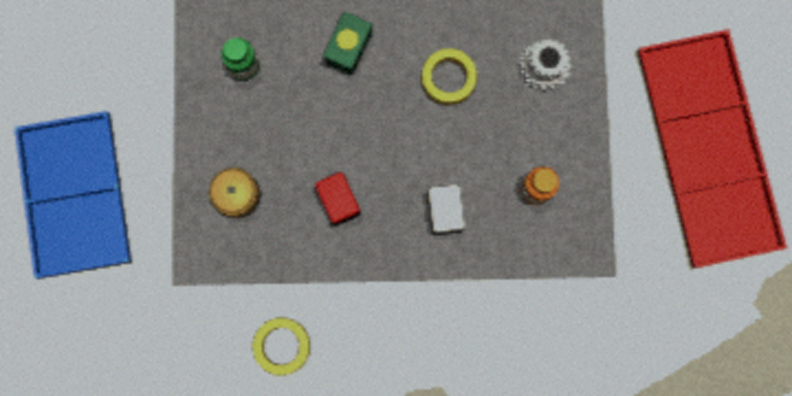

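View pics/crop1.png

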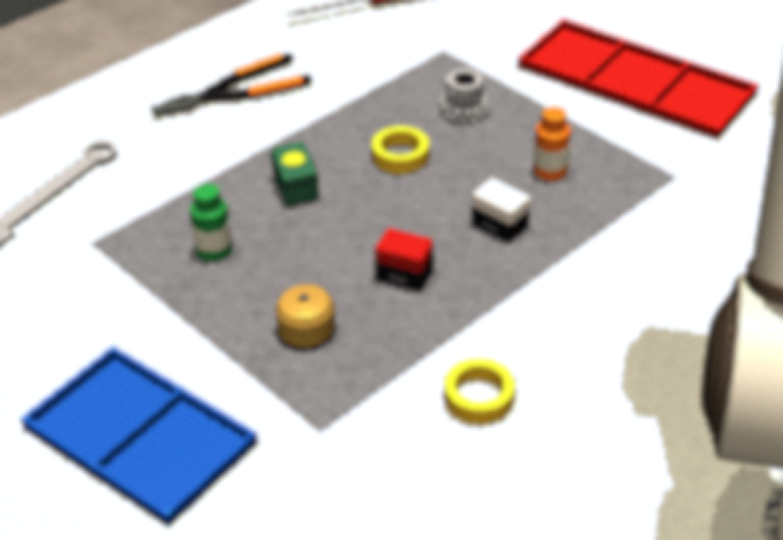

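The crops confirm two yellow rings. The one on the mat, (344,154), is farther right, so it is the tape_roll. I won't touch either. Next I measure poses using the known heights, and check them by overlaying the model outlines on both views.

```bash
cat > h.py <<'E'
import numpy as np, cv2
from station import r
def back(c,u,v,z):
    d=np.array([(u-c['cx'])/c['fx'],(v-c['cy'])/c['fy'],1.0]); R=np.array(c['R']);t=np.array(c['t'])
    o=-R.T@t; d=R.T@d; s=(z-o[2])/d[2]; return (o+s*d)
def proj(c,P):
    q=np.array(P)@np.array(c['R']).T+np.array(c['t'])
    return np.c_[c['fx']*q[:,0]/q[:,2]+c['cx'],c['fy']*q[:,1]/q[:,2]+c['cy']]
def circ(x,y,z,d):
    a=np.linspace(0,2*np.pi,40); return np.c_[x+d/2*np.cos(a),y+d/2*np.sin(a),0*a+z]
def rect(x,y,z,lx,ly,th):
    t=np.radians(th);p=np.array([[1,1],[-1,1],[-1,-1],[1,-1],[1,1]])*[lx/2,ly/2]
    R=np.array([[np.cos(t),-np.sin(t)],[np.sin(t),np.cos(t)]]); q=p@R.T+[x,y]
    return np.c_[q,0*q[:,0]+z]
def overlay(c,curves,roi,k,fn):
    x0,y0,x1,y1=roi
    im=cv2.convertScaleAbs(cv2.resize(c['img'][y0:y1,x0:x1],None,fx=k,fy=k,interpolation=cv2.INTER_CUBIC),alpha=1.4)
    for P in curves:
        q=((proj(c,P)+.5-[x0,y0])*k-.5).round().astype(int)
        cv2.polylines(im,[q.reshape(-1,1,2)],False,(255,0,255),1)
    cv2.imwrite(fn,im)
def outl(o):
    out=[]
    for n,(x,y,th) in o.items():
        if 'cass' in n: out+=[circ(x,y,0,.054),circ(x,y,.04,.040)]
        elif 'oil' in n: out+=[circ(x,y,0,.034),circ(x,y,.07,.024)]
        elif 'light' in n: out+=[rect(x,y,0,.046,.032,th),rect(x,y,.04,.046,.032,th)]
        elif 'bell' in n: out+=[circ(x,y,0,.05),circ(x,y,.028,.05)]
        elif 'patch' in n: out+=[rect(x,y,0,.054,.034,th),rect(x,y,.036,.054,.034,th)]
        elif 'tape' in n: out+=[circ(x,y,.019,.058)]
        elif 'tray' in n: out+=[rect(x,y,.014,.238 if 'red' in n else .16,.098,th)]
    return out
E
python3 - <<'E'
from h import *
c=r.capture('top'); s=r.capture('side')
f=lambda x,y,z: back(c,140+(x+.5)/2.2-.5,120+(y+.5)/2.2-.5,z)
o={}
for n,p in dict(green_oil=[(239,46,.07)],orange_oil=[(545,180,.07)],cassette=[(549,57,.04)],bell=[(232,188,.038)],tape=[(449,75,.019)],
  patch_case=[(347,39,.036)]).items(): o[n]=[*f(*p[0])[:2],0]
def quad(n,pts,z,long0):
    P=np.array([f(x,y,z)[:2] for x,y in pts]); m=P.mean(0)
    e=(P[1]-P[0]+P[2]-P[3])/2; g=(P[3]-P[0]+P[2]-P[1])/2
    th=np.degrees(np.arctan2(e[1],e[0])); print(n,np.linalg.norm(e),np.linalg.norm(g)); o[n]=[*m,th]
quad('patch_case',[(325,58),(344,14),(371,27),(351,72)],.036,0)
quad('rear_light',[(334,223),(316,181),(341,173),(359,213)],.04,0)
quad('front_light',[(434,233),(430,188),(459,185),(463,231)],.04,0)
quad('red_tray',[(693,267),(640,49),(729,31),(784,247)],.014,0)
quad('blue_tray',[(38,277),(17,128),(109,113),(130,263)],.014,0)
for n in o: print(n,np.round(o[n],4))
import json; json.dump(o,open('o.json','w'))
overlay(c,outl(o),(140,120,500,260),2.2,'pics/ov0.png')
overlay(s,outl(o),(150,120,440,320),2.7,'pics/ov1.png')
E
```

```text
patch_case 0.051552667697345525 0.031108462297906744
rear_light 0.04574211563168163 0.02686141998865533
front_light 0.046437019159094615 0.029455978294685606
red_tray 0.23445096994368217 0.09698792253089548
blue_tray 0.1585942708543414 0.09575202246713907
green_oil [0.6279 0.1501 0.    ]
orange_oil [ 0.486  -0.1522  0.    ]
cassette [ 0.6183 -0.1658  0.    ]
bell [0.4883 0.1613 0.    ]
tape [ 0.6062 -0.0633  0.    ]
patch_case [  0.6385   0.0418 -23.8886]
rear_light [ 0.4764  0.0543 22.7715]
front_light [ 0.4623 -0.0557  3.4591]
red_tray [ 0.5254 -0.3352 10.3512]
blue_tray [0.488  0.3287 9.173 ]
```

View pics/ov0.png

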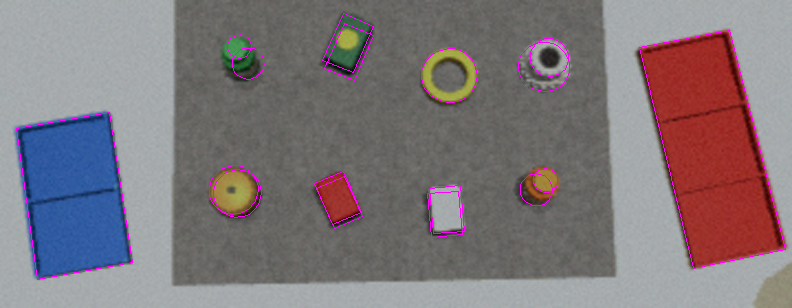

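View pics/ov1.png

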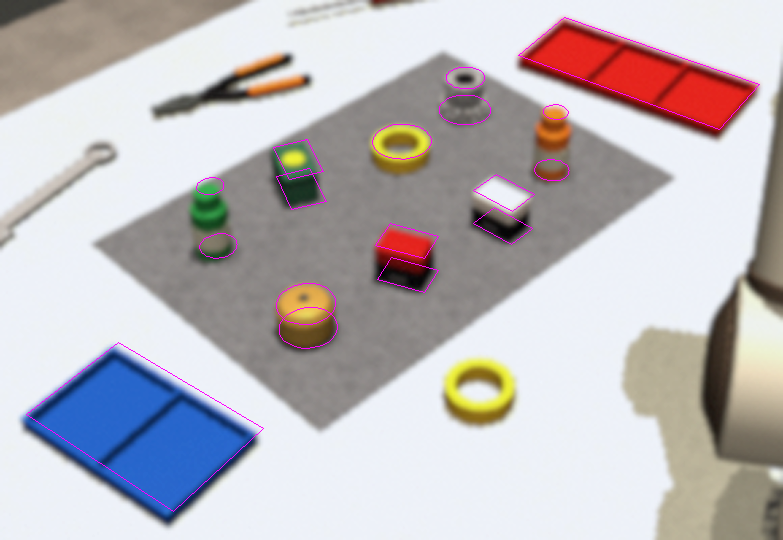

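Sizes agree with the given ones: the trays and boxes come out within a few mm, and the two views agree to about 3–5 mm. Now a helper that works out tool-frame deltas. Cassette goes first, to the red +78 bay.

```bash
cat > go.py <<'E'
import sys; from h import *
# usage: go.py x y z [jaw_deg]
x,y,z=map(float,sys.argv[1:4]); s=r.sense(); R=np.array(s['ee_rot'])
d=R.T@(np.array([x,y,z])-s['tcp_pos'])/0.1
jaw=np.degrees(np.arctan2(R[1,1],R[0,1]))
print('t',round(s['time_s'],2),'tcp',np.round(s['tcp_pos'],4),'jaw',round(jaw,1),'w',round(float(s['gripper_width'])*87,1),'F',np.round(s['wrist_force'],1))
print('shift total (fs)',np.round(d,3),'norm',round(np.linalg.norm(d),2))
if len(sys.argv)>4:
    a=(jaw-float(sys.argv[4])+90)%180-90
    print('turn z first total (fs)',round(a/45,3)); 
    c,q=np.cos(np.radians(a)),np.sin(np.radians(a)); print('shift in turned frame',round(c*d[0]+q*d[1],3),round(-q*d[0]+c*d[1],3),round(d[2],3))
zt=np.array([R[0,2],R[1,2]]); print('tilt',np.round(zt,4))
E
python3 go.py .618 -.166 .15
```

```text
t 0.2 tcp [ 0.1976 -0.5926  0.2219] jaw 108.4 w 87.1 F [1.  0.2 0.2]
shift total (fs) [-5.337  2.717  0.722] norm 6.03
tilt [-0.0005  0.0012]
```

```bash
python3 -m crank '[[-1,[-0.2,0.1,0],[0,0,0]],[-1,[-0.4,0.2,0],[0,0,0]],[-1,[-0.43,0.22,0],[0,0,0]],[-1,[-0.43,0.22,0],[0,0,0]],[-1,[-0.43,0.22,0],[0,0,0]],[-1,[-0.43,0.22,0],[0,0,0]],[-1,[-0.43,0.22,0],[0,0,0]],[-1,[-0.43,0.22,0],[0,0,0]]]'
python3 -m crank '[[-1,[-0.43,0.22,0],[0,0,0]],[-1,[-0.43,0.22,0],[0,0,0]],[-1,[-0.43,0.22,0.1],[0,0,0]],[-1,[-0.43,0.22,0.2],[0,0,0]],[-1,[-0.3,0.15,0.2],[0,0,0]],[-1,[-0.2,0.1,0.2],[0,0,0]],[-1,[0,0,0],[0,0,0]],[-1,[0,0,0],[0,0,0]]]'
python3 go.py .618 -.166 .021
```

```text
time_s: 1.0
tcp_pos: [0.4492, -0.3369, 0.2226]
ee_rot: [[-0.949, -0.316, 0.0], [-0.316, 0.949, -0.0], [-0.0, -0.0, -1.0]]
wrist_force: [0.5, -0.6, -0.6]
gripper_width: 1.004
time_s: 1.8
tcp_pos: [0.6213, -0.1625, 0.1527]
ee_rot: [[-0.948, -0.317, -0.002], [-0.317, 0.948, -0.0], [0.002, 0.0, -1.0]]
wrist_force: [-0.6, -1.2, 0.1]
gripper_width: 0.997
t 1.8 tcp [ 0.6213 -0.1625  0.1527] jaw 108.5 w 86.8 F [-0.6 -1.2  0.1]
shift total (fs) [ 0.04  -0.023  1.317] norm 1.32
tilt [-0.0019 -0.0003]
```

```bash
python3 -m crank '[[-1,[0.04,-0.02,0.3],[0,0,0]],[-1,[0,0,0.4],[0,0,0]],[-1,[0,0,0.35],[0,0,0]],[-1,[0,0,0.15],[0,0,0]],[-1,[0,0,0.1],[0,0,0]],[-1,[0,0,0],[0,0,0]]]'
python3 -m crank '[[1,[0,0,0],[0,0,0]],[1,[0,0,0],[0,0,0]],[1,[0,0,0],[0,0,0]],[1,[0,0,0],[0,0,0]],[1,[0,0,0],[0,0,0]],[1,[0,0,0],[0,0,0]],[1,[0,0,0],[0,0,0]],[1,[0,0,0],[0,0,0]]]'
python3 go.py .602 -.321 .15 100.4
```

```text
time_s: 2.4
tcp_pos: [0.6178, -0.1667, 0.0233]
ee_rot: [[-0.949, -0.315, -0.001], [-0.315, 0.949, -0.0], [0.001, 0.0, -1.0]]
wrist_force: [-0.2, -0.7, -0.2]
gripper_width: 1.001
time_s: 3.2
tcp_pos: [0.6182, -0.1655, 0.0235]
ee_rot: [[-0.949, -0.316, -0.0], [-0.316, 0.949, 0.0], [0.0, 0.0, -1.0]]
wrist_force: [-0.2, 2.6, 1.0]
gripper_width: 0.45
t 3.2 tcp [ 0.6182 -0.1655  0.0235] jaw 108.4 w 39.2 F [-0.2  2.6  1. ]
shift total (fs) [ 0.646 -1.423 -1.266] norm 2.01
turn z first total (fs) 0.179
shift in turned frame 0.44 -1.499 -1.266
tilt [-0.0005  0.0003]
```

```bash
python3 -m crank '[[1,[0,0,-0.1],[0,0,0]],[1,[0,0,-0.3],[0,0,0]],[1,[0,0,-0.4],[0,0,0]],[1,[0,0,-0.4],[0,0,0.178]],[1,[0.1,-0.35,0],[0,0,0]],[1,[0.12,-0.4,0],[0,0,0]],[1,[0.12,-0.4,0],[0,0,0]],[1,[0.1,-0.35,0],[0,0,0]]]'
python3 -m crank '[[1,[0,0,0],[0,0,0]],[1,[0,0,0],[0,0,0]]]'
python3 go.py .602 -.321 .028
python3 - <<'E'
from h import *
for n,roi in(('top',(320,100,520,250)),('side',(280,80,480,230))):
    overlay(r.capture(n),[],roi,3,f'pics/a_{n}.png')
a=cv2.hconcat([cv2.imread('pics/a_top.png'),cv2.imread('pics/a_side.png')]);cv2.imwrite('pics/a.png',cv2.resize(a,(800,300)))
E
```

```text
time_s: 4.0
tcp_pos: [0.6015, -0.3231, 0.1436]
ee_rot: [[-0.984, -0.181, -0.0], [-0.181, 0.984, 0.0], [0.0, 0.0, -1.0]]
wrist_force: [0.8, 0.6, -2.4]
gripper_width: 0.448
time_s: 4.2
tcp_pos: [0.6014, -0.3222, 0.1429]
ee_rot: [[-0.984, -0.179, -0.001], [-0.179, 0.984, 0.001], [0.001, 0.001, -1.0]]
wrist_force: [-0.3, 0.5, -1.9]
gripper_width: 0.452
t 4.2 tcp [ 0.6014 -0.3222  0.1429] jaw 100.3 w 39.3 F [-0.3  0.5 -1.9]
shift total (fs) [-0.009  0.01   1.149] norm 1.15
tilt [-0.001   0.0006]
```

View pics/a.png

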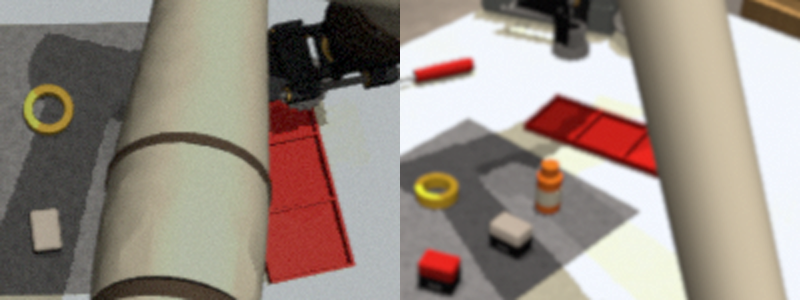

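The arm has covered part of the view, but a sliver of the cassette shows in the jaws over the far red bay, and the opening still reads 39 mm. I'll lower it and release.

```bash
python3 -m crank '[[1,[0,0,0.4],[0,0,0]],[1,[0,0,0.4],[0,0,0]],[1,[0,0,0.2],[0,0,0]],[1,[0,0,0.1],[0,0,0]],[1,[0,0,0.04],[0,0,0]],[1,[0,0,0],[0,0,0]]]'
python3 -m crank '[[0.3,[0,0,0],[0,0,0]],[-0.4,[0,0,0],[0,0,0]],[-0.4,[0,0,0],[0,0,0]],[-0.4,[0,0,0],[0,0,0]],[-0.4,[0,0,-0.2],[0,0,0]],[-0.4,[0,0,-0.4],[0,0,0]],[-0.4,[0,0,-0.4],[0,0,0]],[-1,[0,0,-0.2],[0,0,0]]]'
python3 go.py .476 .055 .15 112.8
```

```text
time_s: 4.9
tcp_pos: [0.6031, -0.321, 0.0302]
ee_rot: [[-0.983, -0.182, 0.001], [-0.182, 0.983, -0.001], [-0.001, -0.001, -1.0]]
wrist_force: [0.1, 0.3, -1.8]
gripper_width: 0.452
time_s: 5.7
tcp_pos: [0.604, -0.3224, 0.1546]
ee_rot: [[-0.983, -0.182, 0.007], [-0.182, 0.983, -0.003], [-0.006, -0.004, -1.0]]
wrist_force: [0.5, -0.8, 0.4]
gripper_width: 0.736
t 5.7 tcp [ 0.604  -0.3224  0.1546] jaw 100.5 w 64.0 F [ 0.5 -0.8  0.4]
shift total (fs) [0.574 3.944 0.025] norm 3.99
turn z first total (fs) -0.274
shift in turned frame -0.282 3.975 0.025
tilt [ 0.0068 -0.0033]
```

```bash
python3 -m crank '[[-1,[0,0.3,0],[0,0,-0.137]],[-1,[0,0.4,0],[0,0,-0.137]],[-1,[-0.03,0.45,0],[0,0,0]],[-1,[-0.03,0.45,0],[0,0,0]],[-1,[-0.03,0.45,0],[0,0,0]],[-1,[-0.03,0.45,0],[0,0,0]],[-1,[-0.03,0.45,0],[0,0,0]],[-1,[-0.03,0.45,0],[0,0,0]]]'
python3 -m crank '[[-1,[0,0.4,0],[0,0,0]],[-1,[0,0.15,0],[0,0,0]],[-1,[0,0,0],[0,0,0]]]'
python3 go.py .476 .055 .012 112.8
python3 - <<'E'
from h import *
for n,roi in(('top',(220,100,520,250)),('side',(220,100,520,250))):
    overlay(r.capture(n),[],roi,2.6,f'pics/b_{n}.png')
a=cv2.vconcat([cv2.imread('pics/b_top.png'),cv2.imread('pics/b_side.png')]);cv2.imwrite('pics/b.png',cv2.resize(a,(600,600)))
E
```

```text
time_s: 6.5
tcp_pos: [0.497, 0.0039, 0.1502]
ee_rot: [[-0.922, -0.387, 0.002], [-0.387, 0.922, 0.0], [-0.002, -0.0, -1.0]]
wrist_force: [0.3, 0.8, 0.7]
gripper_width: 0.999
time_s: 6.8
tcp_pos: [0.4759, 0.0548, 0.1503]
ee_rot: [[-0.921, -0.39, 0.002], [-0.39, 0.921, 0.001], [-0.002, 0.0, -1.0]]
wrist_force: [-0.3, 0.3, 0.0]
gripper_width: 1.002
t 6.8 tcp [0.4759 0.0548 0.1503] jaw 113.0 w 87.2 F [-0.3  0.3  0. ]
shift total (fs) [1.000e-03 1.000e-03 1.383e+00] norm 1.38
turn z first total (fs) 0.004
shift in turned frame 0.001 0.001 1.383
tilt [0.0016 0.0008]
```

View pics/b.png

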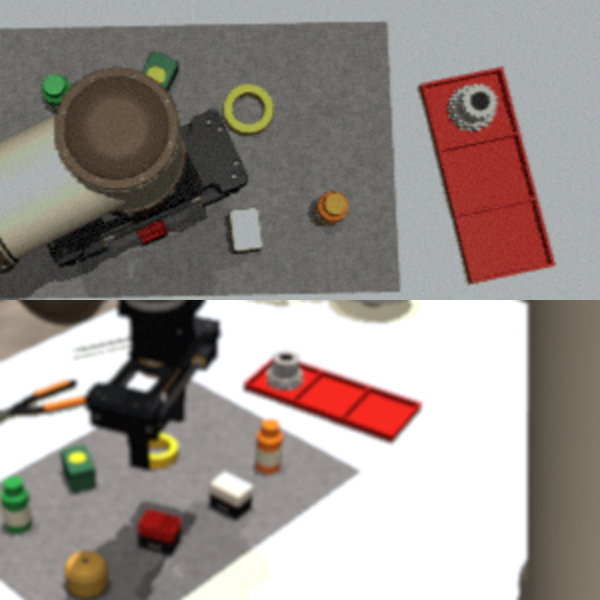

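The cassette stands upright in the far red bay, and the gripper is over the rear light. Descending to grasp it.

```bash
python3 -m crank '[[-1,[0,0,0.3],[0,0,0]],[-1,[0,0,0.4],[0,0,0]],[-1,[0,0,0.4],[0,0,0]],[-1,[0,0,0.18],[0,0,0]],[-1,[0,0,0.1],[0,0,0]],[-1,[0,0,0],[0,0,0]]]'
python3 -m crank '[[1,[0,0,0],[0,0,0]],[1,[0,0,0],[0,0,0]],[1,[0,0,0],[0,0,0]],[1,[0,0,0],[0,0,0]],[1,[0,0,0],[0,0,0]],[1,[0,0,0],[0,0,0]],[1,[0,0,0],[0,0,0]],[1,[0,0,0],[0,0,0]]]'
python3 go.py .525 -.335 .15 100.4
```

```text
time_s: 7.5
tcp_pos: [0.4761, 0.0521, 0.0104]
ee_rot: [[-0.923, -0.385, -0.002], [-0.385, 0.923, -0.001], [0.002, -0.0, -1.0]]
wrist_force: [-0.3, 0.6, -0.2]
gripper_width: 1.0
time_s: 8.3
tcp_pos: [0.4763, 0.0532, 0.0115]
ee_rot: [[-0.922, -0.387, 0.0], [-0.387, 0.922, 0.0], [-0.0, 0.0, -1.0]]
wrist_force: [-0.7, 0.5, 0.2]
gripper_width: 0.362
t 8.3 tcp [0.4763 0.0532 0.0115] jaw 112.8 w 31.5 F [-0.7  0.5  0.2]
shift total (fs) [ 1.053 -3.768 -1.386] norm 4.15
turn z first total (fs) 0.275
shift in turned frame 0.222 -3.906 -1.386
tilt [0.0001 0.0001]
```

```bash
python3 -m crank '[[1,[0,0,-0.2],[0,0,0]],[1,[0,0,-0.4],[0,0,0]],[1,[0,0,-0.4],[0,0,0]],[1,[0,0,-0.38],[0,0,0.138]],[1,[0,-0.3,0],[0,0,0.137]],[1,[0,-0.45,0],[0,0,0]],[1,[0.05,-0.45,0],[0,0,0]],[1,[0.05,-0.45,0],[0,0,0]]]'
python3 -m crank '[[1,[0.04,-0.45,0],[0,0,0]],[1,[0.04,-0.45,0],[0,0,0]],[1,[0.04,-0.45,0],[0,0,0]],[1,[0,-0.45,0],[0,0,0]],[1,[0,-0.3,0],[0,0,0]],[1,[0,-0.13,0],[0,0,0]],[1,[0,0,0],[0,0,0]]]'
python3 go.py .525 -.335 .017 100.4
```

```text
time_s: 9.1
tcp_pos: [0.4991, -0.1116, 0.1494]
ee_rot: [[-0.983, -0.181, -0.0], [-0.181, 0.983, 0.0], [0.0, 0.0, -1.0]]
wrist_force: [1.0, 0.0, -0.5]
gripper_width: 0.362
time_s: 9.8
tcp_pos: [0.5272, -0.3329, 0.1484]
ee_rot: [[-0.984, -0.178, -0.001], [-0.178, 0.984, 0.001], [0.001, 0.001, -1.0]]
wrist_force: [-0.1, 0.8, -1.0]
gripper_width: 0.365
t 9.8 tcp [ 0.5272 -0.3329  0.1484] jaw 100.2 w 31.8 F [-0.1  0.8 -1. ]
shift total (fs) [ 0.024 -0.017  1.314] norm 1.31
turn z first total (fs) -0.004
shift in turned frame 0.024 -0.017 1.314
tilt [-0.0014  0.0006]
```

```bash
python3 -m crank '[[1,[0.02,0,0.3],[0,0,0]],[1,[0,0,0.4],[0,0,0]],[1,[0,0,0.35],[0,0,0]],[1,[0,0,0.18],[0,0,0]],[1,[0,0,0.09],[0,0,0]],[1,[0,0,0],[0,0,0]],[1,[0,0,0],[0,0,0]]]'
python3 -m crank '[[0.15,[0,0,0],[0,0,0]],[-0.15,[0,0,0],[0,0,0]],[-0.15,[0,0,0],[0,0,0]],[-0.15,[0,0,0],[0,0,0]],[-0.15,[0,0,-0.2],[0,0,0]],[-0.15,[0,0,-0.4],[0,0,0]],[-0.3,[0,0,-0.4],[0,0,0]],[-1,[0,0,-0.4],[0,0,0]]]'
python3 go.py .625 .153 .15
```

```text
time_s: 10.5
tcp_pos: [0.5265, -0.3315, 0.0184]
ee_rot: [[-0.983, -0.181, 0.002], [-0.181, 0.983, -0.001], [-0.001, -0.001, -1.0]]
wrist_force: [0.5, 0.4, -0.4]
gripper_width: 0.367
time_s: 11.3
tcp_pos: [0.5254, -0.3321, 0.1589]
ee_rot: [[-0.984, -0.18, -0.0], [-0.18, 0.984, 0.0], [0.0, 0.0, -1.0]]
wrist_force: [0.9, -0.5, -0.6]
gripper_width: 0.673
t 11.3 tcp [ 0.5254 -0.3321  0.1589] jaw 100.4 w 58.5 F [ 0.9 -0.5 -0.6]
shift total (fs) [-1.853  4.592  0.089] norm 4.95
tilt [-0.0003  0.0001]
```

```bash
python3 -m crank '[[-1,[-0.1,0.24,0],[0,0,0]],[-1,[-0.17,0.42,0],[0,0,0]],[-1,[-0.17,0.42,0],[0,0,0]],[-1,[-0.17,0.42,0],[0,0,0]],[-1,[-0.17,0.42,0],[0,0,0]],[-1,[-0.17,0.42,0],[0,0,0]],[-1,[-0.17,0.42,0],[0,0,0]],[-1,[-0.17,0.42,0],[0,0,0]]]'
python3 -m crank '[[-1,[-0.17,0.42,0],[0,0,0]],[-1,[-0.17,0.42,0],[0,0,0]],[-1,[-0.17,0.42,0],[0,0,0]],[-1,[-0.05,0.15,0],[0,0,0]],[-1,[0,0,0],[0,0,0]]]'
python3 go.py .625 .153 .02
python3 - <<'E'
from h import *
for n,roi in(('top',(220,100,520,250)),('side',(180,100,480,250))):
    overlay(r.capture(n),[],roi,2.6,f'pics/b_{n}.png')
a=cv2.vconcat([cv2.imread('pics/b_top.png'),cv2.imread('pics/b_side.png')]);cv2.imwrite('pics/c.png',cv2.resize(a,(600,600)))
E
```

```text
time_s: 12.1
tcp_pos: [0.5954, 0.0057, 0.1577]
ee_rot: [[-0.984, -0.18, 0.0], [-0.18, 0.984, 0.0], [-0.0, 0.0, -1.0]]
wrist_force: [1.0, -0.1, -0.5]
gripper_width: 1.0
time_s: 12.6
tcp_pos: [0.625, 0.155, 0.157]
ee_rot: [[-0.983, -0.183, -0.0], [-0.183, 0.983, 0.0], [0.0, 0.0, -1.0]]
wrist_force: [0.1, -0.4, -0.4]
gripper_width: 1.002
t 12.6 tcp [0.625 0.155 0.157] jaw 100.6 w 87.2 F [ 0.1 -0.4 -0.4]
shift total (fs) [ 0.003 -0.02   1.37 ] norm 1.37
tilt [-0.0003  0.    ]
```

View pics/c.png

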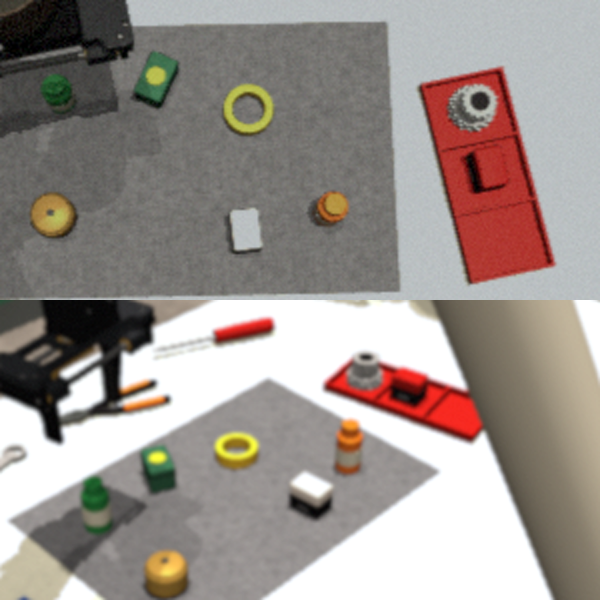

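The rear light sits upright in the middle bay. Now the green bottle.

```bash
python3 -m crank '[[-1,[0,-0.02,0.3],[0,0,0]],[-1,[0,0,0.4],[0,0,0]],[-1,[0,0,0.37],[0,0,0]],[-1,[0,0,0.2],[0,0,0]],[-1,[0,0,0.1],[0,0,0]],[-1,[0,0,0],[0,0,0]]]'
python3 -m crank '[[1,[0,0,0],[0,0,0]],[1,[0,0,0],[0,0,0]],[1,[0,0,0],[0,0,0]],[1,[0,0,0],[0,0,0]],[1,[0,0,0],[0,0,0]],[1,[0,0,0],[0,0,0]],[1,[0,0,0],[0,0,0]],[1,[0,0,0],[0,0,0]]]'
python3 go.py .449 -.349 .19
```

```text
time_s: 13.3
tcp_pos: [0.6247, 0.1491, 0.0194]
ee_rot: [[-0.984, -0.179, -0.002], [-0.179, 0.984, -0.001], [0.003, -0.001, -1.0]]
wrist_force: [-1.0, -0.1, 0.5]
gripper_width: 1.001
time_s: 14.1
tcp_pos: [0.6255, 0.1511, 0.0206]
ee_rot: [[-0.984, -0.18, 0.001], [-0.18, 0.984, 0.0], [-0.001, 0.0, -1.0]]
wrist_force: [-0.1, 0.2, 0.6]
gripper_width: 0.379
t 14.1 tcp [0.6255 0.1511 0.0206] jaw 100.4 w 33.0 F [-0.1  0.2  0.6]
shift total (fs) [ 2.638 -4.6   -1.697] norm 5.57
tilt [0.0006 0.0003]
```

```bash
python3 -m crank '[[1,[0,0,-0.2],[0,0,0]],[1,[0,0,-0.4],[0,0,0]],[1,[0,0,-0.4],[0,0,0]],[1,[0,0,-0.4],[0,0,0]],[1,[0.1,-0.2,-0.3],[0,0,0]],[1,[0.22,-0.38,0],[0,0,0]],[1,[0.22,-0.38,0],[0,0,0]],[1,[0.22,-0.38,0],[0,0,0]]]'
python3 -m crank '[[1,[0.22,-0.38,0],[0,0,0]],[1,[0.22,-0.38,0],[0,0,0]],[1,[0.22,-0.38,0],[0,0,0]],[1,[0.22,-0.38,0],[0,0,0]],[1,[0.22,-0.38,0],[0,0,0]],[1,[0.22,-0.38,0],[0,0,0]],[1,[0.22,-0.38,0],[0,0,0]],[1,[0.22,-0.38,0],[0,0,0]]]'
python3 -m crank '[[1,[0.1,-0.2,0],[0,0,0]],[1,[0.02,-0.02,0],[0,0,0]],[1,[0,0,0],[0,0,0]]]'
python3 go.py .449 -.349 .026
```

```text
time_s: 14.9
tcp_pos: [0.5736, 0.004, 0.1904]
ee_rot: [[-0.984, -0.181, -0.0], [-0.181, 0.984, 0.0], [0.0, 0.0, -1.0]]
wrist_force: [0.1, -0.1, -1.3]
gripper_width: 0.383
time_s: 15.7
tcp_pos: [0.4552, -0.3269, 0.1902]
ee_rot: [[-0.984, -0.18, -0.001], [-0.18, 0.984, 0.0], [0.0, 0.0, -1.0]]
wrist_force: [0.9, -0.1, -0.6]
gripper_width: 0.382
time_s: 16.0
tcp_pos: [0.4479, -0.3494, 0.1899]
ee_rot: [[-0.984, -0.179, -0.001], [-0.179, 0.984, 0.001], [0.001, 0.001, -1.0]]
wrist_force: [0.3, 0.4, -0.3]
gripper_width: 0.382
t 16.0 tcp [ 0.4479 -0.3494  0.1899] jaw 100.3 w 33.2 F [ 0.3  0.4 -0.3]
shift total (fs) [-1.300e-02  1.000e-03  1.639e+00] norm 1.64
tilt [-0.0009  0.0008]
```

```bash
python3 -m crank '[[1,[0,0,0.3],[0,0,0]],[1,[0,0,0.4],[0,0,0]],[1,[0,0,0.4],[0,0,0]],[1,[0,0,0.3],[0,0,0]],[1,[0,0,0.15],[0,0,0]],[1,[0,0,0.09],[0,0,0]],[1,[0,0,0],[0,0,0]],[1,[0,0,0],[0,0,0]]]'
python3 -m crank '[[0.15,[0,0,0],[0,0,0]],[-0.15,[0,0,0],[0,0,0]],[-0.15,[0,0,0],[0,0,0]],[-0.15,[0,0,0],[0,0,0]],[-0.15,[0,0,-0.2],[0,0,0]],[-0.15,[0,0,-0.4],[0,0,0]],[-0.3,[0,0,-0.4],[0,0,0]],[-1,[0,0,-0.4],[0,0,0]]]'
python3 go.py .6385 .0418 .15 66.1
```

```text
time_s: 16.8
tcp_pos: [0.4495, -0.3489, 0.0272]
ee_rot: [[-0.983, -0.181, 0.001], [-0.181, 0.983, -0.001], [-0.001, -0.001, -1.0]]
wrist_force: [-0.2, 0.7, -0.7]
gripper_width: 0.381
time_s: 17.6
tcp_pos: [0.4482, -0.3493, 0.168]
ee_rot: [[-0.984, -0.18, -0.0], [-0.18, 0.984, 0.0], [0.0, 0.0, -1.0]]
wrist_force: [0.4, 0.5, -0.2]
gripper_width: 0.67
t 17.6 tcp [ 0.4482 -0.3493  0.168 ] jaw 100.4 w 58.3 F [ 0.4  0.5 -0.2]
shift total (fs) [-2.576  3.504  0.18 ] norm 4.35
turn z first total (fs) 0.762
shift in turned frame -0.155 4.346 0.18
tilt [-0.0002  0.    ]
```

```bash
python3 -m crank '[[-1,[0,0,0],[0,0,0.15]],[-1,[0,0,0],[0,0,0.16]],[-1,[0,0,0],[0,0,0.15]],[-1,[0,0,0],[0,0,0.15]],[-1,[0,0.2,0],[0,0,0.15]],[-1,[-0.02,0.4,0],[0,0,0]],[-1,[-0.02,0.45,0],[0,0,0]],[-1,[-0.02,0.45,0],[0,0,0]]]'
python3 -m crank '[[-1,[-0.02,0.45,0],[0,0,0]],[-1,[-0.02,0.45,0],[0,0,0]],[-1,[-0.02,0.45,0],[0,0,0]],[-1,[-0.02,0.45,0],[0,0,0]],[-1,[-0.01,0.45,0],[0,0,0]],[-1,[0,0.4,0],[0,0,0]],[-1,[0,0.2,0],[0,0,0]],[-1,[0,0,0],[0,0,0]]]'
python3 go.py .6385 .0418 .012 66.1
python3 - <<'E'
from h import *
for n,roi in(('top',(220,100,520,250)),('side',(180,100,480,250))):
    overlay(r.capture(n),[],roi,2.6,f'pics/b_{n}.png')
a=cv2.vconcat([cv2.imread('pics/b_top.png'),cv2.imread('pics/b_side.png')]);cv2.imwrite('pics/d.png',cv2.resize(a,(600,600)))
E
```

```text
time_s: 18.4
tcp_pos: [0.5127, -0.2126, 0.1666]
ee_rot: [[-0.914, 0.405, 0.0], [0.405, 0.914, -0.0], [-0.0, 0.0, -1.0]]
wrist_force: [0.6, 0.0, -0.5]
gripper_width: 0.999
time_s: 19.2
tcp_pos: [0.6364, 0.0456, 0.1659]
ee_rot: [[-0.916, 0.401, -0.0], [0.401, 0.916, 0.0], [0.0, -0.0, -1.0]]
wrist_force: [-0.5, -0.2, 0.5]
gripper_width: 1.0
t 19.2 tcp [0.6364 0.0456 0.1659] jaw 66.3 w 87.0 F [-0.5 -0.2  0.5]
shift total (fs) [-0.035 -0.026  1.539] norm 1.54
turn z first total (fs) 0.005
shift in turned frame -0.035 -0.026 1.539
tilt [-0.0001  0.    ]
```

View pics/d.png

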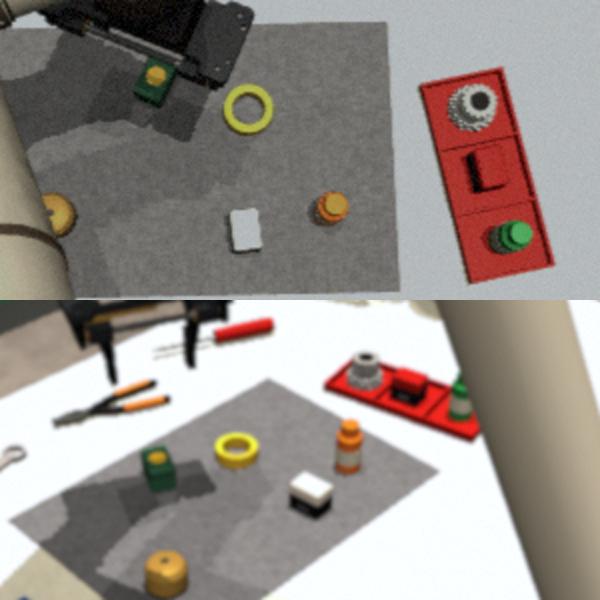

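All three red bays are filled and everything is upright. Now the patch case; the tape is about 50 mm from the nearest finger.

```bash
python3 -m crank '[[-1,[-0.03,-0.03,0.3],[0,0,0]],[-1,[0,0,0.4],[0,0,0]],[-1,[0,0,0.4],[0,0,0]],[-1,[0,0,0.25],[0,0,0]],[-1,[0,0,0.12],[0,0,0]],[-1,[0,0,0.06],[0,0,0]],[-1,[0,0,0],[0,0,0]]]'
python3 -m crank '[[1,[0,0,0],[0,0,0]],[1,[0,0,0],[0,0,0]],[1,[0,0,0],[0,0,0]],[1,[0,0,0],[0,0,0]],[1,[0,0,0],[0,0,0]],[1,[0,0,0],[0,0,0]],[1,[0,0,0],[0,0,0]],[1,[0,0,0],[0,0,0]]]'
python3 go.py .5265 .335 .15 99.2
```

```text
time_s: 20.0
tcp_pos: [0.6375, 0.0388, 0.0138]
ee_rot: [[-0.915, 0.404, 0.0], [0.404, 0.915, -0.0], [-0.0, 0.0, -1.0]]
wrist_force: [-0.6, 0.3, 0.0]
gripper_width: 1.003
time_s: 20.8
tcp_pos: [0.6374, 0.0396, 0.0135]
ee_rot: [[-0.915, 0.404, 0.0], [0.404, 0.915, 0.0], [-0.0, 0.0, -1.0]]
wrist_force: [-0.0, 0.3, -0.2]
gripper_width: 0.391
t 20.8 tcp [0.6374 0.0396 0.0135] jaw 66.2 w 34.0 F [-0.   0.3 -0.2]
shift total (fs) [ 2.207  2.255 -1.365] norm 3.44
turn z first total (fs) -0.734
shift in turned frame 0.622 3.093 -1.365
tilt [0.0004 0.0001]
```

```bash
python3 -m crank '[[1,[0,0,-0.2],[0,0,0]],[1,[0,0,-0.4],[0,0,0]],[1,[0,0,-0.4],[0,0,0]],[1,[0,0,-0.36],[0,0,-0.14]],[1,[0,0,0],[0,0,-0.15]],[1,[0,0,0],[0,0,-0.15]],[1,[0,0,0],[0,0,-0.15]],[1,[0,0.1,0],[0,0,-0.144]]]'
python3 -m crank '[[1,[0.09,0.4,0],[0,0,0]],[1,[0.09,0.45,0],[0,0,0]],[1,[0.09,0.45,0],[0,0,0]],[1,[0.09,0.45,0],[0,0,0]],[1,[0.09,0.45,0],[0,0,0]],[1,[0.09,0.4,0],[0,0,0]],[1,[0.08,0.3,0],[0,0,0]],[1,[0,0.08,0],[0,0,0]]]'
python3 -m crank '[[1,[0,0,0],[0,0,0]]]'
python3 go.py .5265 .335 .019 99.2
```

```text
time_s: 21.6
tcp_pos: [0.6363, 0.0487, 0.1492]
ee_rot: [[-0.987, -0.163, -0.001], [-0.163, 0.987, -0.0], [0.001, -0.0, -1.0]]
wrist_force: [-0.1, 1.2, -0.8]
gripper_width: 0.39
time_s: 22.4
tcp_pos: [0.5263, 0.3364, 0.1491]
ee_rot: [[-0.986, -0.164, -0.0], [-0.164, 0.986, 0.0], [0.0, 0.0, -1.0]]
wrist_force: [0.5, -0.4, -1.4]
gripper_width: 0.391
time_s: 22.5
tcp_pos: [0.5274, 0.3346, 0.1491]
ee_rot: [[-0.987, -0.162, -0.0], [-0.162, 0.987, -0.0], [0.0, -0.0, -1.0]]
wrist_force: [0.1, -0.6, -0.8]
gripper_width: 0.386
t 22.5 tcp [0.5274 0.3346 0.1491] jaw 99.3 w 33.5 F [ 0.1 -0.6 -0.8]
shift total (fs) [0.007 0.006 1.301] norm 1.3
turn z first total (fs) 0.003
shift in turned frame 0.007 0.006 1.301
tilt [-0.0004 -0.0005]
```

```bash
python3 -m crank '[[1,[0,0,0.3],[0,0,0]],[1,[0,0,0.4],[0,0,0]],[1,[0,0,0.35],[0,0,0]],[1,[0,0,0.16],[0,0,0]],[1,[0,0,0.1],[0,0,0]],[1,[0,0,0],[0,0,0]],[1,[0,0,0],[0,0,0]]]'
python3 -m crank '[[0.15,[0,0,0],[0,0,0]],[-0.15,[0,0,0],[0,0,0]],[-0.15,[0,0,0],[0,0,0]],[-0.15,[0,0,0],[0,0,0]],[-0.15,[0,0,-0.2],[0,0,0]],[-0.15,[0,0,-0.4],[0,0,0]],[-0.3,[0,0,-0.4],[0,0,0]],[-1,[0,0,-0.4],[0,0,0]]]'
python3 go.py .488 .162 .15
```

```text
time_s: 23.2
tcp_pos: [0.5288, 0.3332, 0.019]
ee_rot: [[-0.987, -0.159, 0.001], [-0.159, 0.987, 0.001], [-0.001, 0.001, -1.0]]
wrist_force: [0.3, -0.7, -0.1]
gripper_width: 0.386
time_s: 24.0
tcp_pos: [0.5276, 0.3336, 0.1599]
ee_rot: [[-0.987, -0.16, -0.0], [-0.16, 0.987, -0.0], [0.0, -0.0, -1.0]]
wrist_force: [0.2, 0.3, -0.0]
gripper_width: 0.664
t 24.0 tcp [0.5276 0.3336 0.1599] jaw 99.2 w 57.8 F [ 0.2  0.3 -0. ]
shift total (fs) [ 0.666 -1.63   0.1  ] norm 1.76
tilt [-0.0002 -0.0003]
```

```bash
python3 -m crank '[[-1,[0.1,-0.25,0],[0,0,0]],[-1,[0.16,-0.4,0],[0,0,0]],[-1,[0.16,-0.4,0],[0,0,0]],[-1,[0.15,-0.38,0],[0,0,0]],[-1,[0.1,-0.2,0],[0,0,0]],[-1,[0,0,0],[0,0,0]],[-1,[0,0,0],[0,0,0]]]'
python3 go.py .488 .162 .011
python3 - <<'E'
from h import *
for n,roi in(('top',(140,100,440,250)),('side',(150,150,450,300))):
    overlay(r.capture(n),[],roi,2.6,f'pics/b_{n}.png')
a=cv2.vconcat([cv2.imread('pics/b_top.png'),cv2.imread('pics/b_side.png')]);cv2.imwrite('pics/e.png',cv2.resize(a,(600,600)))
E
```

```text
time_s: 24.7
tcp_pos: [0.4882, 0.1621, 0.1589]
ee_rot: [[-0.987, -0.16, 0.001], [-0.16, 0.987, 0.001], [-0.001, 0.001, -1.0]]
wrist_force: [-0.2, -0.1, -0.5]
gripper_width: 0.999
t 24.7 tcp [0.4882 0.1621 0.1589] jaw 99.2 w 86.9 F [-0.2 -0.1 -0.5]
shift total (fs) [ 0.004 -0.002  1.479] norm 1.48
tilt [0.0012 0.0007]
```

View pics/e.png

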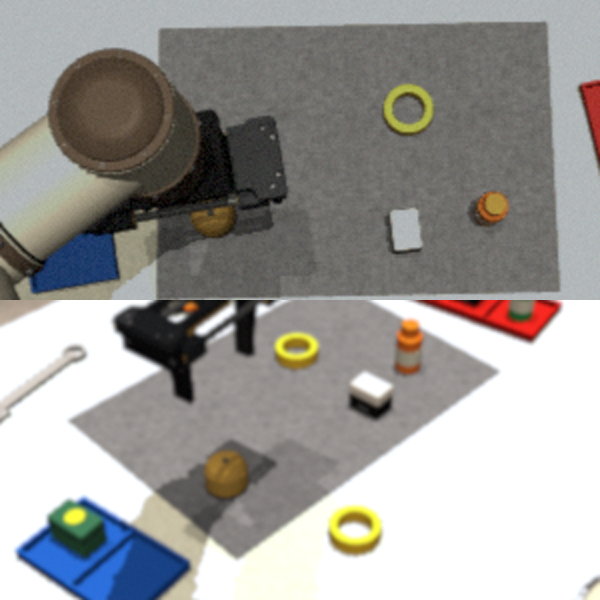

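The patch case is upright in the far blue bay. Now the bell.

```bash
python3 -m crank '[[-1,[0,0,0.3],[0,0,0]],[-1,[0,0,0.4],[0,0,0]],[-1,[0,0,0.4],[0,0,0]],[-1,[0,0,0.22],[0,0,0]],[-1,[0,0,0.1],[0,0,0]],[-1,[0,0,0.06],[0,0,0]],[-1,[0,0,0],[0,0,0]]]'
python3 -m crank '[[1,[0,0,0],[0,0,0]],[1,[0,0,0],[0,0,0]],[1,[0,0,0],[0,0,0]],[1,[0,0,0],[0,0,0]],[1,[0,0,0],[0,0,0]],[1,[0,0,0],[0,0,0]],[1,[0,0,0],[0,0,0]],[1,[0,0,0],[0,0,0]]]'
python3 go.py .4495 .3225 .15
```

```text
time_s: 25.5
tcp_pos: [0.4883, 0.1627, 0.0104]
ee_rot: [[-0.987, -0.161, 0.0], [-0.161, 0.987, 0.0], [-0.0, -0.0, -1.0]]
wrist_force: [0.5, 0.3, -0.6]
gripper_width: 0.995
time_s: 26.3
tcp_pos: [0.488, 0.1623, 0.0107]
ee_rot: [[-0.987, -0.16, 0.001], [-0.16, 0.987, 0.0], [-0.001, 0.0, -1.0]]
wrist_force: [-0.9, 0.3, 2.8]
gripper_width: 0.559
t 26.3 tcp [0.488  0.1623 0.0107] jaw 99.2 w 48.6 F [-0.9  0.3  2.8]
shift total (fs) [ 0.123  1.644 -1.393] norm 2.16
tilt [0.0005 0.0003]
```

```bash
python3 -m crank '[[1,[0,0,-0.1],[0,0,0]],[1,[0,0,-0.3],[0,0,0]],[1,[0,0,-0.4],[0,0,0]],[1,[0,0,-0.4],[0,0,0]],[1,[0,0.1,-0.19],[0,0,0]],[1,[0.03,0.3,0],[0,0,0]],[1,[0.03,0.4,0],[0,0,0]],[1,[0.03,0.4,0],[0,0,0]]]'
python3 -m crank '[[1,[0.03,0.3,0],[0,0,0]],[1,[0,0.14,0],[0,0,0]],[1,[0,0,0],[0,0,0]],[1,[0,0,0],[0,0,0]]]'
python3 go.py .4495 .3225 .016
```

```text
time_s: 27.1
tcp_pos: [0.4591, 0.2796, 0.1501]
ee_rot: [[-0.987, -0.159, 0.0], [-0.159, 0.987, 0.0], [-0.0, 0.0, -1.0]]
wrist_force: [-0.1, -0.2, -0.7]
gripper_width: 0.562
time_s: 27.5
tcp_pos: [0.4495, 0.3213, 0.1492]
ee_rot: [[-0.987, -0.16, -0.001], [-0.16, 0.987, -0.001], [0.001, -0.001, -1.0]]
wrist_force: [0.1, -0.1, -2.0]
gripper_width: 0.564
t 27.5 tcp [0.4495 0.3213 0.1492] jaw 99.2 w 49.1 F [ 0.1 -0.1 -2. ]
shift total (fs) [-0.004  0.013  1.332] norm 1.33
tilt [-0.0009 -0.001 ]
```

```bash
python3 -m crank '[[1,[0,0.01,0.3],[0,0,0]],[1,[0,0,0.4],[0,0,0]],[1,[0,0,0.35],[0,0,0]],[1,[0,0,0.17],[0,0,0]],[1,[0,0,0.1],[0,0,0]],[1,[0,0,0],[0,0,0]],[1,[0,0,0],[0,0,0]]]'
python3 -m crank '[[-0.25,[0,0,0],[0,0,0]],[-0.4,[0,0,0],[0,0,0]],[-0.4,[0,0,0],[0,0,0]],[-0.4,[0,0,0],[0,0,0]],[-0.4,[0,0,-0.2],[0,0,0]],[-0.4,[0,0,-0.4],[0,0,0]],[-0.4,[0,0,-0.4],[0,0,0]],[-1,[0,0,-0.4],[0,0,0]]]'
python3 -m crank '[[-1,[0.2,-0.2,-0.2],[0,0,0]],[-1,[0.2,-0.4,0],[0,0,0]],[-1,[0.1,-0.4,0],[0,0,0]],[-1,[0,-0.4,0],[0,0,0]],[-1,[0,-0.4,0],[0,0,0]],[-1,[0,-0.4,0],[0,0,0]],[-1,[0,-0.2,0],[0,0,0]],[-1,[0,0,0],[0,0,0]]]'
python3 -m crank '[[-1,[0,-0.4,0],[0,0,0]],[-1,[0,-0.4,0],[0,0,0]],[-1,[0,-0.4,0],[0,0,0]],[-1,[0,-0.4,0],[0,0,0]],[-1,[0,-0.4,0],[0,0,0]],[-1,[0,-0.4,0],[0,0,0]],[-1,[0,-0.2,0],[0,0,0]],[-1,[0,0,0],[0,0,0]]]'
python3 - <<'E'
from h import *; import json
o=json.load(open('o.json'))
for n,v in dict(cassette=(.602,-.321,0),rear_light=(.526,-.334,10.3),green_oil=(.449,-.349,0),patch_case=(.527,.334,9.2),bell=(.4495,.3225,0)).items(): o[n]=v
for n,roi in(('top',(130,100,530,300)),('side',(150,110,470,320))):
    c=r.capture(n); overlay(c,[],roi,2,f'pics/f_{n}.png'); overlay(c,outl({k:v for k,v in o.items() if k in('tape','orange_oil','front_light')}),roi,2,f'pics/g_{n}.png')
E
```

```text
time_s: 28.2
tcp_pos: [0.4503, 0.3231, 0.0184]
ee_rot: [[-0.987, -0.16, 0.001], [-0.16, 0.987, 0.001], [-0.001, 0.001, -1.0]]
wrist_force: [0.1, 0.7, -1.2]
gripper_width: 0.563
time_s: 29.0
tcp_pos: [0.4493, 0.3229, 0.159]
ee_rot: [[-0.987, -0.16, -0.0], [-0.16, 0.987, -0.0], [0.0, -0.0, -1.0]]
wrist_force: [0.3, 1.4, 0.2]
gripper_width: 0.73
time_s: 29.8
tcp_pos: [0.4384, 0.0761, 0.1776]
ee_rot: [[-0.988, -0.157, -0.0], [-0.157, 0.988, -0.0], [0.0, -0.0, -1.0]]
wrist_force: [0.0, -0.3, 0.8]
gripper_width: 0.996
time_s: 30.6
tcp_pos: [0.4809, -0.1799, 0.1771]
ee_rot: [[-0.988, -0.157, -0.0], [-0.157, 0.988, -0.0], [0.0, -0.0, -1.0]]
wrist_force: [-0.2, 0.3, -0.1]
gripper_width: 1.002
```

View pics/g_top.png

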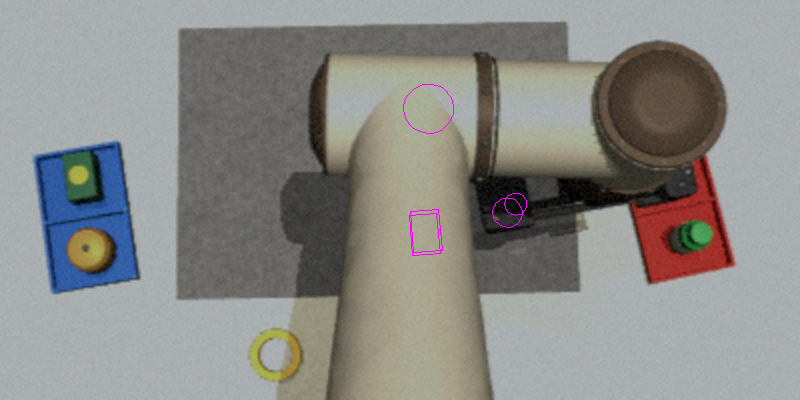

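View pics/f_side.png

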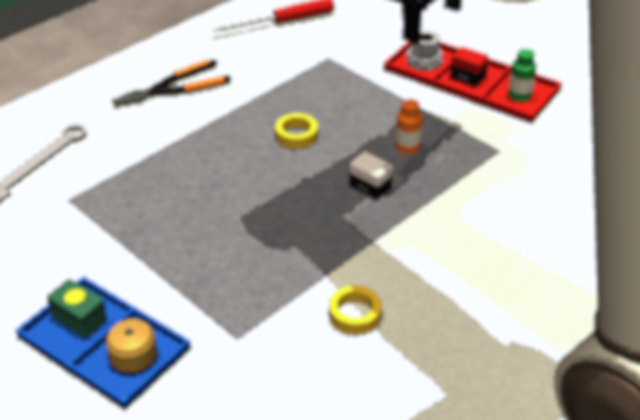

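```bash
python3 -m crank '[[-1,[0.2,-0.2,-0.2],[0,0,0]],[-1,[0.3,-0.35,-0.2],[0,0,0]],[-1,[0.35,-0.4,0],[0,0,0]],[-1,[0.35,-0.4,0],[0,0,0]],[-1,[0.35,-0.4,0],[0,0,0]],[-1,[0.35,-0.4,0],[0,0,0]],[-1,[0.35,-0.4,0],[0,0,0]],[-1,[0.35,-0.4,0],[0,0,0]]]'
python3 -m crank '[[-1,[0.2,-0.2,0],[0,0,0]],[-1,[0,0,0],[0,0,0]],[-1,[0,0,0],[0,0,0]]]'
python3 - <<'E'
from h import *; import json
o=json.load(open('o.json'))
for n,v in dict(cassette=(.602,-.321,0),rear_light=(.526,-.334,10.3),green_oil=(.449,-.349,0),patch_case=(.527,.334,9.2),bell=(.4495,.3225,0)).items(): o[n]=v
c=r.capture('top'); overlay(c,outl(o),(130,100,530,300),2,'pics/h_top.png')
# image change vs start around untouched parts
a=cv2.imread('pics/top0.png')
for n,(u,v) in dict(orange=(386,204),front=(343,215),tape=(344,154)).items():
    w=a[v-16:v+16,u-16:u+16]; s=c['img'][v-28:v+28,u-28:u+28]
    m=cv2.minMaxLoc(cv2.matchTemplate(s,w,cv2.TM_CCOEFF_NORMED)); print(n,round(m[1],3),'shift px',m[3][0]-12,m[3][1]-12)
E
```

```text
time_s: 31.5
tcp_pos: [0.281, -0.4953, 0.2177]
ee_rot: [[-0.987, -0.163, 0.001], [-0.163, 0.987, -0.0], [-0.001, -0.0, -1.0]]
wrist_force: [0.0, -0.2, 0.5]
gripper_width: 1.0
time_s: 31.8
tcp_pos: [0.265, -0.5172, 0.2171]
ee_rot: [[-0.987, -0.161, -0.0], [-0.161, 0.987, 0.001], [-0.0, 0.001, -1.0]]
wrist_force: [-0.0, 0.6, -0.1]
gripper_width: 1.002
orange 0.984 shift px 0 0
front 0.994 shift px 0 0
tape 0.989 shift px 0 0
```

View pics/h_top.png

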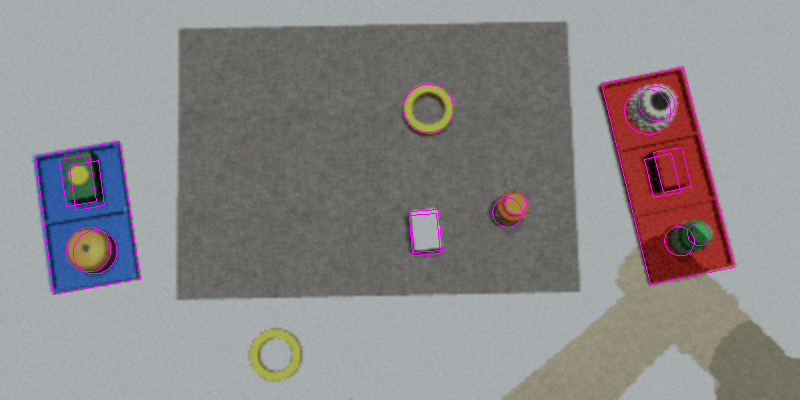

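All five parts match their bay outlines to within a few mm, and the three things to be left haven't moved. Handing in.

```bash
python3 -c "
from station import r
print(r.finish_job())"
```

```text
the job is handed in; nothing more can be done
None
```

Both kits are made up, and I handed the job in at about 32 s of the 128 s allowed; the hand-in gives no verdict.

- **Red tray:** the cassette is in the far bay, the rear light in the middle and the green oil bottle in the near bay.
- **Blue tray:** the patch case is in the far bay and the bell in the near bay.

**Last checks:**
- In the final clear top view, each part sits within a few mm of its bay centre. The side view shows all of them upright, with the gripper open and well clear.
- Image matching against the first picture shows no shift (0 px) for the orange bottle, the front light and the tape roll. The second yellow ring was not touched either.
- No check failed. The only disagreement was in the first pose measurements: the two cameras differed by about 3–5 mm. That was well inside the grasp and bay tolerances.
- I could not measure directly that each underside is flat on its tray floor. That rests on how the parts look in the pictures and on the release heights, which were about 2–4 mm above where each part should touch down.

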